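# Hang the hook rack in the slot of the mint board

### The arm

A 6-joint arm with a two-finger parallel gripper is mounted at the origin on the work surface. World frame = base frame: x ahead of the robot, y to its left, z up, the work surface at z = 0. Lengths are in m, angles in degrees, forces in N, time in s.
With the tool pointing down it reaches from about 0.25 to 0.725 m from the base axis. Payload 9.7 kg.
Tool frame: the origin (TCP) lies at the very end of the fingers, on their centre line; the grasp point (between the pads) lies 19 mm behind it; z points along the fingers, y is the line along which they close (so a half turn about z gives the same grasp; the last joint's range is limited). The gripper opens to 85 mm and grips with 20 to 120 N. Pads are 22 mm wide; open, the fingers measure 114 mm over their backs; the gripper's body (76 mm by 85 mm) begins 54 mm behind the grasp point. The pads swing forward as they close: fully open they stand 13 mm farther back than shut.
Start: joints at [-74.714, 4.979, 10.078, 95.1, 0, 90], TCP at [0.145, -0.531, 0.194] pointing down, gripper open.
Joint ranges: [-179.16, 179.16], [-48.56, 103.87], [-65.8, 70.77], [-126.05, 130.52], [-82.76, 87.17], [-180, 180]. Speed limits (degrees/s): [127.2, 127.2, 147.25, 180, 180, 180].

### API

Orientations are given as [roll, pitch, yaw] about the fixed x, y, z axes, in that order (R = Rz(yaw) Ry(pitch) Rx(roll)).
In Python, from workcell import bot, viewer, finder gives the robot as it stands. The module is installed in compiled form; this text tells all that it offers.
- The arm moves only by the shell command python3 -m inch 'ROWS' [FORCE]. ROWS is JSON, a list that holds one entry, the list of rows, each a list of 7 numbers: the opening in per cent of the stroke, from 0 (shut) to 100 (fully open), then the shift along the tool's x, y, z in mm, then the turn, a rotation vector about the tool's x, y, z in degrees. In form: [[[grip, tx, ty, tz, ax, ay, az], ...]]. A call has 1 to 8 rows; each row shifts and turns the commanded pose from where the row before left it, along the tool's axes as they then stand; what a row does not reach is not made up. A row lasts 1/8 s, in which the tool goes at most 62.5 mm and 10.7 degrees, less where a joint would pass 70% of its speed; a pose out of reach is approached as far as the arm can. A call with a gripper value outside its range is refused whole. The fingers move at their own pace and stop on an object; FORCE is the grip in N (left out, the last holds). Time passes only in rows, so rows that do not move let the fingers close. It gives the time, the measured TCP pose, the force, the opening and the grip force at its end, in the units of the state.
- bot.get_obs(): the state, without advancing time (a new reading comes with each control period).
- viewer.camera(name): name is "scene" or "top"; returns a dict with "pixels" (480x640x3 uint8, red, green, blue), "vfov" (degrees; the focal length in pixels is half the picture's height over the tangent of half this angle, whatever the lens; pixels are square), "cx", "cy" (the principal point, pixels), "k1" (the pictures are not rectified: a ray, as slopes to the right and down, at radius r is drawn at 1 + k1 r^2 times it, then the intrinsics apply), "R" (3x3) and "t" (3): a world point X has camera coordinates R X + t. Camera axes: x right, y down, z forward; pixel columns grow to the right and rows downward; lengths in m; the calibration is good to about 2 mm. A picture is of the moment at which its call begins. There is no depth.
- bot.job_done(): hands the job in; it is judged then, once.
Trained networks look in the newest picture that a camera, given by its name, has taken for a name from the list of things; names that differ only in an ending like _2 or _b are one class to them, and where a whole thing is asked for, a point or a joint stands for the part that bears it (a point fixed in the world has none). Each returns a list of dicts, best first, with "conf" (0 to 1); they miss things now and then, are a little off and sometimes report something else, mostly with a low value. They report only what shows in the picture. A call takes as long as a camera call. They do not tell look-alikes from the thing itself.
- finder.outline_of(camera, thing): "pixels" (480x640 bool, what is visible of it) and "extent" ([centre column, centre row, width, height] in pixels, round what is visible of it).
- finder.mark_of(camera, thing): "position" ([column, row] in pixels: a listed point, or the origin of a listed thing).
The state is a dict: "time": time; "q": joint angles; "qd": joint speeds; "joint_efforts": joint torques, N m; "ee_pos": TCP position; "tcp_rot": TCP orientation; "wrist_force": force on the tool from outside, world axes, zero at the start; "torque": the same for the moment, N m; "opening": finger opening in m; "grasp_force": force on a finger pad.
Only numpy, scipy, OpenCV 4.12 (cv2) and the standard library are available. Lean on these libraries where they do the work, as an engineer would, in place of code of your own. Each camera call takes 0.05 s, during which the arm holds its last target. There are 200 camera calls.

### The job

Hang the small steel hook rack on the low mint green board that stands on the table: tilt its front up so that the upturned lip on its back goes in and up through the long slot, then swing it down until it sits fully home, level, with its back plate against the board, and let go. Anywhere along the slot will do; leave the orange scoop, the red brush and the grey bin where they are.

Things in the scene. Friction and masses are not known exactly. Their poses are not given: they have to be found in the camera images.
- rack_arm (a point): Centre of the black middle arm of the loose steel hook rack (0.3 kg): grip here. Rack axes: x from the arm towards the back plate and lip, y along the plate, z up while it stands on the table (as at the start) or hangs. The arm is a bar 14 wide (y) and 28 high (z), from 29 mm on the -x side of this point to the plate at +49. This point is 32 mm above the rack's underside.
- rack_plate (a point): Middle of the rack's back face at the underside of the tongue: 55 mm in +x and 18 mm above rack_arm. The back plate is 100 wide (y), 6 thick and 56 high, from 50 below this point to 6 above it. Two round hooks 8 thick run at y -43 and +43 along the rack's underside, forwards to 98 mm in -x of this point, tips turned up 32 mm high. Rack axes.
- rack_lip (a point): Tip of the rack's upturned lip, middle of its width and thickness: 66 mm in +x and 52 mm above rack_arm. A tongue 80 wide and 6 thick runs level backwards 13.5 mm from the top of the back plate; at its end the lip, 80 wide and 5 thick, rises 34 mm above the underside of the tongue. 8.5 mm lie between the plane of the plate's back face and the lip. Rack axes.
- board: Fixed upright mint green board with small round peg holes, 440 wide, 195 high, sheet 5 mm thick, open behind for 55 mm and more except for two end posts. Origin at the bottom of the front face, mid width. x into the board, y along it, z up.
- slot (a point): Middle of the slot's lower edge, on the board's front face, 130 above the table; board axes. Slot right through, 100 mm either side, 24 high from here up; 41 of sheet above it. Hung fully home, the tongue rests on this edge, the lip is behind the sheet above, the plate against the sheet below: rack_plate on this edge, lip tip 11 mm in +x and 34 up, rack and board axes parallel (3 degrees play).
- scoop: Loose orange plastic scoop lying on the table, about 180 x 75 x 36; origin under its middle. To be left alone.
- brush: Loose red silicone brush lying on the table, about 195 x 50 x 34; origin under its middle. To be left alone.
- bin: Loose open grey plastic bin, 160 x 160 x 120 high, standing to the left of the board; origin under its middle. To be left alone.
There are look-alikes about, which are no part of the job. There is more than one size of the part that bears rack_arm; the job needs the middle-sized.

How it is judged:
By the outcome, as a careful person would: the job done as asked, in the order asked, and still so for the second after the job is handed in, with the robot touching nothing.
It also fails if it takes over 48 s, if anything falls off the work surface, if the arm or the gripper's body presses on something with over 40 N, if the wrist force passes 120 N, or if a joint passes its speed limit or range.

## Working session

There is one attempt and no reset: what is moved stays moved. The work goes in short steps, Python scripts to look and compute and a shell command to move; the robot and the scene stay as the last step left them, time stands still between calls to the robot, and variables do not carry over. Pictures are saved under pics/ and viewed, at most 10 in all, crops included, and the job is handed in when it is done.

```bash
mkdir -p pics; cat > h.py <<'E'
import numpy as np,cv2,json
from workcell import bot,viewer,finder
def cam(n):
    c=viewer.camera(n); c['R']=np.array(c['R']);c['t']=np.array(c['t']);c['f']=240/np.tan(np.radians(c['vfov']/2)); return c
def save(c,fn,box=None,s=1):
    p=c['pixels'][:,:,::-1]
    if box: p=p[box[1]:box[3],box[0]:box[2]]
    cv2.imwrite('pics/'+fn,cv2.resize(p,None,fx=s,fy=s,interpolation=cv2.INTER_CUBIC))
def ray(c,p):
    d=(np.array(p,float)-[c['cx'],c['cy']])/c['f']; u=d.copy()
    for _ in range(20): u=d/(1+c['k1']*(u@u))
    return -c['R'].T@c['t'], c['R'].T@np.array([u[0],u[1],1])
def at_z(c,p,z):
    o,d=ray(c,p); return o+d*(z-o[2])/d[2]
def proj(c,X):
    x=c['R']@np.array(X)+c['t'];u=x[:2]/x[2];return u*(1+c['k1']*(u@u))*c['f']+[c['cx'],c['cy']]
def tri(c1,p1,c2,p2):
    o1,d1=ray(c1,p1);o2,d2=ray(c2,p2)
    s=np.linalg.lstsq(np.c_[d1,-d2],o2-o1,rcond=None)[0]
    a=o1+s[0]*d1;b=o2+s[1]*d2
    return (a+b)/2,np.linalg.norm(a-b)*1000
E
python3 - <<'E'
from h import *
np.set_printoptions(precision=4,suppress=True)
for n in('scene','top'):
    c=cam(n);save(c,n+'0.png')
    print(n,'campos',-c['R'].T@c['t'],c['f'],c['k1'])
    for t in('rack_arm','rack_plate','rack_lip','slot','board','scoop','brush','bin'):
        for m in finder.mark_of(n,t):print(t,np.round(m['position'],1),round(m['conf'],2))
    for m in finder.outline_of(n,'rack_arm'):print('outl',np.round(m['extent']),round(m['conf'],2))
o=bot.get_obs();print(o)
E
```

```text
scene campos [ 0.9405 -0.2781  0.8726] 489.84166588583406 -0.06523176943240287
rack_arm [294.1 192.7] 0.98
rack_arm [413.9 179.2] 0.74
rack_arm [377.6 211.7] 0.7
rack_plate [403.2 165.4] 0.98
rack_plate [261.5 194.4] 0.94
rack_plate [392.1 229.6] 0.6
rack_lip [252.4 179.5] 0.88
rack_lip [402.7 157.1] 0.82
rack_lip [401.7 221.6] 0.59
slot [376.1 314.8] 0.65
board [374.8 344.5] 0.74
scoop [184.7 370.3] 0.83
brush [293.3 317.3] 0.77
bin [477.3 217.5] 0.73
outl [385. 221.  59.  48.] 0.9
outl [289. 201.  78.  72.] 0.58
top campos [0.3693 0.13   1.4676] 590.0746348588889 -0.03485722655753474
rack_arm [303.2 303. ] 0.95
rack_arm [192.5 255.5] 0.86
rack_arm [249.6 236.8] 0.69
rack_plate [327.6 316.5] 0.85
rack_plate [185.5 271.7] 0.66
rack_plate [254.8 217.8] 0.61
rack_plate [372.7 215.7] 0.41
rack_lip [336.7 317.9] 0.75
rack_lip [186. 274.] 0.73
rack_lip [256.8 209.9] 0.71
slot [341.4 145.4] 0.69
board [339.8 158.7] 0.69
scoop [458.5 224. ] 0.65
brush [369.6 210.3] 0.73
bin [171.8 187. ] 0.91
outl [192. 259.  34.  37.] 0.96
outl [310. 308.  79.  73.] 0.92
outl [252. 234.  46.  62.] 0.85
outl [344. 136. 197.  74.] 0.23
{'time': 1.0, 'q': array([-74.714 ,   4.9806,  10.0785,  95.0975,   0.0009,  90.0002]), 'qd': array([ 0.036 , -0.0142, -0.0445, -0.0187,  0.0085,  0.0646]), 'joint_efforts': array([ -0.0021, -52.0117,  46.4862,   0.0018,  -0.0001,   0.    ]), 'ee_pos': array([ 0.145 , -0.5306,  0.1944]), 'tcp_rot': array([179.9996,  -0.0009,  15.2858]), 'wrist_force': array([0.0717, 0.521 , 0.302 ]), 'torque': array([-0.0094, -0.0015,  0.0077]), 'grasp_force': 0.0, 'opening': 0.08539201407466368}
```

View pics/scene0.png

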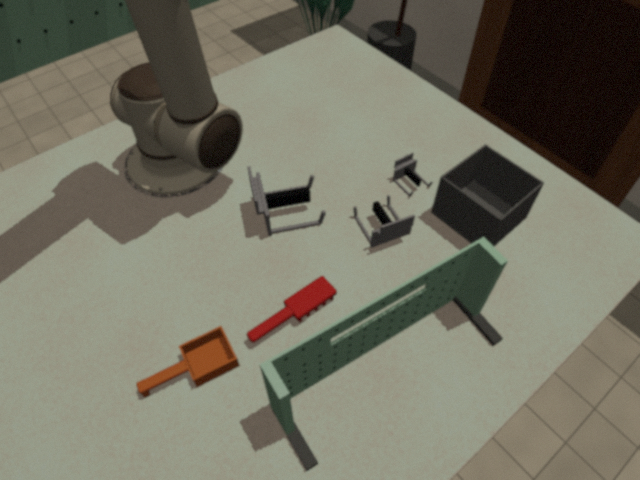

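View pics/top0.png

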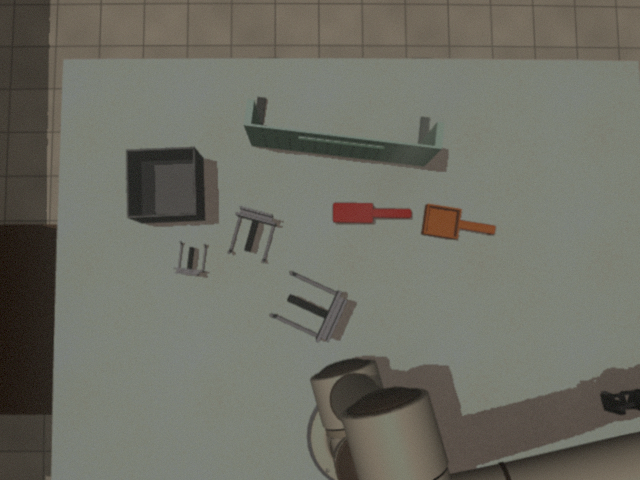

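```bash
python3 - <<'E'
from h import *
np.set_printoptions(precision=4,suppress=True)
s=cam('scene');t=cam('top')
P={'A_big?':[([294.1,192.7],[303.2,303]),([261.5,194.4],[327.6,316.5]),([252.4,179.5],[336.7,317.9])],
'B':[([413.9,179.2],[192.5,255.5]),([403.2,165.4],[185.5,271.7]),([402.7,157.1],[186,274])],
'C':[([377.6,211.7],[249.6,236.8]),([392.1,229.6],[254.8,217.8]),([401.7,221.6],[256.8,209.9])],
'slot,board':[([376.1,314.8],[341.4,145.4]),([374.8,344.5],[339.8,158.7])]}
for k,v in P.items():
    X=[]
    for a,b in v:
        x,e=tri(s,a,t,b);X.append(x);print(k,x,'err mm',round(e,1))
    if len(X)==3: print('  arm->plate mm',np.linalg.norm(X[1]-X[0])*1000,'arm->lip',np.linalg.norm(X[2]-X[0])*1000,'exp 57.9, 84.1')
E
```

```text
A_big? [0.3259 0.1368 0.0585] err mm 4.3
A_big? [0.2921 0.0766 0.0656] err mm 2.4
A_big? [0.2925 0.059  0.1249] err mm 0.7
  arm->plate mm 69.38745838721015 arm->lip 107.60622007870725 exp 57.9, 84.1
B [0.4424 0.4072 0.0211] err mm 4.7
B [0.3995 0.419  0.0274] err mm 4.8
B [0.3949 0.4139 0.0547] err mm 0.5
  arm->plate mm 44.94449855193003 arm->lip 58.57919450863266 exp 57.9, 84.1
C [0.4806 0.2597 0.0452] err mm 10.5
C [0.5305 0.2513 0.0371] err mm 1.7
C [0.5477 0.2468 0.0848] err mm 9.7
  arm->plate mm 51.22177128039355 arm->lip 78.99261024734227 exp 57.9, 84.1
slot,board [0.6893 0.0449 0.1246] err mm 0.9
slot,board [0.6892 0.0469 0.0024] err mm 15.4
```

The scene shows three racks:
- Large rack: top (310,308), scene (289,201).
- Middle rack: top (252,234), scene (385,221).
- Small rack: top (192,259), scene (410,175).

The middle one, at top (252,234), fits: its arm→plate and arm→lip lengths are nearest the given sizes. The board is at the far side, with its slot at top (299,137)–(383,148). Next I'll confirm with a crop and fit the poses to the silhouettes.

```bash
cat > fit.py <<'E'
from h import *
from scipy.optimize import minimize
def box(x0,x1,y0,y1,z0,z1): return np.array([[x,y,z] for x in(x0,x1) for y in(y0,y1) for z in(z0,z1)],float)
# rack boxes rel. rack_arm, mm
RACK=[box(-29,49,-7,7,-14,14),box(49,55,-50,50,-32,24),box(55,68.5,-40,40,18,24),box(63.5,68.5,-40,40,18,52)]
for y in(-43,43): RACK+=[box(-43,49,y-4,y+4,-32,-24),box(-43,-35,y-4,y+4,-32,0)]
BOARD=[box(0,5,-220,220,0,195)]
def Rz(a): c,s=np.cos(a),np.sin(a);return np.array([[c,-s,0],[s,c,0],[0,0,1]])
def sil(c,boxes,R,p,s=1):
    m=np.zeros((480,640),np.uint8)
    for b in boxes:
        q=np.array([proj(c,R@(v*s/1000)+p) for v in b]); cv2.fillConvexPoly(m,cv2.convexHull((q*16).astype(np.int32)),255,shift=4,lineType=cv2.LINE_AA)
    return m.astype(float)/255
def best(n,thing,near):
    o=[m for m in finder.outline_of(n,thing) if np.hypot(*(np.array(m['extent'][:2])-near))<25]
    return cv2.GaussianBlur(np.array(o[0]['pixels']).astype(float),(3,3),0) if o else None
E
cat > fit1.py <<'E'
from fit import *
np.set_printoptions(precision=4,suppress=True)
s=cam('scene');ms=best('scene','rack_arm',[385,221]);t=cam('top');mt=best('top','rack_arm',[252,234])
a=cv2.resize(s['pixels'][180:260,335:435,::-1],(480,384),interpolation=2)
b=cv2.resize(t['pixels'][195:275,150:295,::-1],(696,384),interpolation=2)
cv2.imwrite('pics/crop1.png',cv2.resize(np.hstack([a,b]),None,fx=.66,fy=.66))
def cost(v):
    c=0
    for cm,m in((s,ms),(t,mt)):
        if m is None: continue
        k=sil(cm,RACK,Rz(v[2]/100*1),np.array([v[0]/1000,v[1]/1000,.032*v[3]/100]),v[3]/100)
        c+=1-np.minimum(k,m).sum()/np.maximum(k,m).sum()
    return c
print(ms is None,mt is None)
R=[]
for z in(-30,-10,5):
    r=minimize(cost,[480,258,z,100],method='Nelder-Mead',options=dict(initial_simplex=np.array([[480,258,z,100],[495,258,z,100],[480,270,z,100],[480,258,z+15,100],[480,258,z,110]]),maxiter=250));R.append((r.fun,r.x))
for f,x in R:print(f,x[:2],'yaw',np.degrees(x[2]/100),'scale',x[3])
E
python3 fit1.py
```

```text
False False
0.37537282252866955 [479.6373 263.964 ] yaw -15.357743493288032 scale 97.21297912385364
0.37522017397238394 [479.7927 264.0662] yaw -15.331077218944595 scale 97.0531854484647
0.37761138369735714 [479.9987 263.9916] yaw -15.67252564605527 scale 96.57695360797888
```

```bash
cat > slotfit.py <<'E'
from fit import *
np.set_printoptions(precision=4,suppress=True)
s=cam('scene');os_=finder.outline_of('scene','board');t=cam('top');ot=finder.outline_of('top','board')
for o in (os_,ot):print([(np.round(m['extent']),round(m['conf'],2)) for m in o])
# slot: bright pixels inside the slot hole; fit board front pose by slot outline against the board mask + image edges
def obj(v):
    c=0
    R=Rz(v[2]/100);p=np.array([v[0]/1000,v[1]/1000,0])
    for cm in(s,t):
        g=cv2.GaussianBlur(cm['pixels'].astype(np.float32).mean(2),(3,3),0)
        h=g.shape
        # see-through part of slot: front opening AND back opening
        q=[sil(cm,[box(x,x,-100,100,130,154)],R,p) for x in(0,5)]
        k=q[0]*q[1]; ring=cv2.dilate(np.maximum(*q),np.ones((5,5)))-np.maximum(*q)
        c-=(g*k).sum()/(k.sum()+1)-(g*ring).sum()/ring.sum()+0.02*k.sum()
    return c
for z in(-20,-8,4,):
    i=np.array([689,45,z]);r=minimize(obj,i,method='Nelder-Mead',options=dict(initial_simplex=np.array([i,i+[12,0,0],i+[0,15,0],i+[0,0,8]]),maxiter=200));print(r.fun,r.x[:2],np.degrees(r.x[2]/100))
for n,cm in(('s',s),('t',t)):
    print(n,[np.round(proj(cm,Rz(r.x[2]/100)@np.array([0,y,z])+[r.x[0]/1000,r.x[1]/1000,0])) for y in(-.1,.1,-.22,.22) for z in(.13,.195)])
# slot ends by hand
for A in([(333,341),(383,148)],[(424,290),(299,137)]):print(tri(s,A[0],t,A[1]))
E
python3 slotfit.py
```

```text
[(array([385., 353., 248., 232.]), 0.73), (array([384., 222.,  60.,  54.]), 0.16)]
[(array([341., 134., 197.,  71.]), 0.71)]
-80.64048554731292 [691.8699  47.3168] -6.789900280834644
-80.49026649509412 [691.7381  46.9926] -6.872002141267584
-80.52706475906 [691.826   47.3314] -6.818136973236769
s [array([329., 343.]), array([329., 324.]), array([424., 287.]), array([430., 266.]), array([264., 380.]), array([259., 364.]), array([474., 257.]), array([483., 236.])]
t [array([383., 149.]), array([387., 142.]), array([297., 139.]), array([297., 131.]), array([435., 155.]), array([441., 148.]), array([246., 133.]), array([243., 125.])]
(array([ 0.6823, -0.0484,  0.1345]), np.float64(5.728413347989967))
(array([0.7082, 0.1428, 0.1283]), np.float64(0.2898118458273228))
```

View pics/crop1.png

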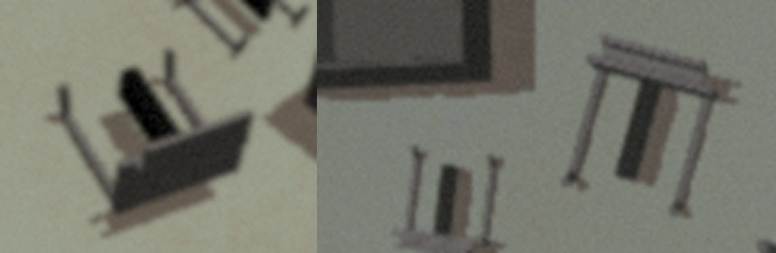

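The crop shows the middle rack clearly. The plate and lip are on the board side, the black arm and hooks are towards the robot, and the fitted scale is 0.97, so this is the middle size (at yaw about -15°). Next: plan the insertion in 2D.

```bash
cat > plan.py <<'E'
import numpy as np,heapq,sys
def pts(x0,x1,z0,z1,st=2):
    xs=np.linspace(x0,x1,max(2,int((x1-x0)/st)+1));zs=np.linspace(z0,z1,max(2,int((z1-z0)/st)+1))
    return np.array([(x,z) for x in xs for z in zs if x in(x0,x1) or z in(z0,z1)])
def run(phi,gx=0):
    rack=np.vstack([pts(-6,0,-50,6,1),pts(0,13.5,0,6,1),pts(8.5,13.5,0,34,1),pts(-84,-6,-32,-4,4),pts(-98,-6,-50,-42,4)])
    p=np.radians(phi);u=np.array([-np.sin(p),np.cos(p)]);w=np.array([np.cos(p),np.sin(p)]);g=np.array([-55+gx,-18])
    loc=np.vstack([pts(-43,43,54,180,6),pts(-14,14,-19,54,5)])
    grip=g+loc[:,:1]*w+loc[:,1:]*u
    def clear(x,z,t):   # signed distance to board rects
        a=np.radians(t);R=np.array([[np.cos(a),np.sin(a)],[-np.sin(a),np.cos(a)]])
        def d(P,m):
            q=P@R.T+[x,z];best=9
            for (x0,x1,z0,z1) in((0,5,-130,0),(0,5,24,65)):
                dx=np.maximum(x0-q[:,0],q[:,0]-x1);dz=np.maximum(z0-q[:,1],q[:,1]-z1)
                best=min(best,np.where((dx>0)&(dz>0),np.hypot(dx,dz),np.maximum(dx,dz)).min()-m)
            return min(best,(q[:,1].min()+130)-m)
        return min(d(rack,0),d(grip,6))
    # max-bottleneck path from (-80,0,t) to (-0.5,.5,0)
    start=(0,0,0);off=(-1.5,1.0)
    C={}
    def cl(n):
        if n not in C:C[n]=min(clear(n[0]*1+off[0],n[1]*1+off[1],n[2]*2),4)
        return C[n]
    H=[(-cl(start),0,start,None)];seen={}
    while H:
        c,l,n,pr=heapq.heappop(H)
        if n in seen: continue
        seen[n]=pr
        if n[0]<=-60: break
        for d in((1,0,0),(-1,0,0),(0,1,0),(0,-1,0),(0,0,1),(0,0,-1),(-1,-1,0),(-1,0,1),(-1,1,0),(0,1,1),(-1,1,1),(-1,-1,1),(0,-1,1)):
            k=tuple(np.add(n,d))
            if k in seen or not(-62<=k[0]<=3 and -60<=k[1]<=70 and 0<=k[2]<=38):continue
            v=cl(k)
            if v>0.2:heapq.heappush(H,(max(c,-v),l+1,k,n))
    if n[0]>-60: print(phi,gx,'no path',min(k[0] for k in seen));return
    path=[]
    while n: path.append(n);n=seen[n]
    print('phi',phi,gx,'bottleneck',-c,'maxtilt',max(k[2] for k in path)*2)
    if len(sys.argv)>1:
        for k in path[::2]:print((k[0]+off[0],k[1]+off[1],k[2]*2),round(cl(k),1),end=' ')
        print()
if len(sys.argv)>1: run(float(sys.argv[1]),float(sys.argv[2]))
else:
    for phi in(0,20,30,40,45): run(phi)
    run(40,-10)
E
timeout 500 python3 plan.py; timeout 200 python3 plan.py 40 0
```

```text
0 0 no path -6
phi 20 0 bottleneck 1.0 maxtilt 36
phi 30 0 bottleneck 1.0 maxtilt 36
phi 40 0 bottleneck 1.0 maxtilt 36
phi 45 0 bottleneck 1.0 maxtilt 36
phi 40 -10 bottleneck 1.0 maxtilt 36
phi 40.0 0.0 bottleneck 1.0 maxtilt 36
(np.float64(-61.5), np.float64(-41.0), np.int64(36)) 4 (np.float64(-59.5), np.float64(-39.0), np.int64(36)) 4 (np.float64(-57.5), np.float64(-37.0), np.int64(36)) 4 (np.float64(-55.5), np.float64(-35.0), np.int64(36)) 4 (np.float64(-53.5), np.float64(-33.0), np.int64(36)) 4 (np.float64(-51.5), np.float64(-31.0), np.int64(36)) 4 (np.float64(-49.5), np.float64(-29.0), np.int64(36)) 4 (np.float64(-47.5), np.float64(-27.0), np.int64(36)) 4 (np.float64(-45.5), np.float64(-25.0), np.int64(36)) 4 (np.float64(-43.5), np.float64(-23.0), np.int64(36)) 4 (np.float64(-41.5), np.float64(-21.0), np.int64(36)) 4 (np.float64(-39.5), np.float64(-19.0), np.int64(36)) 4 (np.float64(-37.5), np.float64(-17.0), np.int64(36)) 4 (np.float64(-35.5), np.float64(-15.0), np.int64(36)) 4 (np.float64(-33.5), np.float64(-13.0), np.int64(36)) 4 (np.float64(-31.5), np.float64(-11.0), np.in
[... 201 characters left out ...]
64(-3.0), np.int64(36)) 3.8 (np.float64(-21.5), np.float64(-1.0), np.int64(36)) 2.5 (np.float64(-19.5), np.float64(1.0), np.int64(34)) 1.1 (np.float64(-17.5), np.float64(3.0), np.int64(34)) 1.6 (np.float64(-15.5), np.float64(5.0), np.int64(32)) 1.2 (np.float64(-13.5), np.float64(7.0), np.int64(32)) 1.7 (np.float64(-11.5), np.float64(8.0), np.int64(28)) 1.4 (np.float64(-10.5), np.float64(7.0), np.int64(24)) 1.3 (np.float64(-9.5), np.float64(6.0), np.int64(20)) 1.0 (np.float64(-7.5), np.float64(5.0), np.int64(16)) 1.4 (np.float64(-6.5), np.float64(4.0), np.int64(12)) 1.4 (np.float64(-5.5), np.float64(3.0), np.int64(8)) 1.1 (np.float64(-3.5), np.float64(2.0), np.int64(4)) 1.4 (-1.5, 1.0, 0) 1.0
```

```bash
sed -i 's/heapq.heappush(H,(max(c,-v),l+1,k,n))/heapq.heappush(H,(c+1\/v**2,l+1,k,n))/; s/H=\[(-cl(start)/H=[(0.0/; s/off=(-1.5,1.0)/off=(-1.75,1.5)/; s/print((k\[0\].*$/print("%.1f %.1f %d | %.1f"%(k[0]+off[0],k[1]+off[1],k[2]*2,cl(k)))/; s/path\[::2\]/path[-48:]/' plan.py; timeout 400 python3 plan.py 35 0
```

```text
phi 35.0 0.0 bottleneck -4.924291806018989 maxtilt 46
-37.8 -11.5 46 | 4.0
-36.8 -10.5 46 | 4.0
-35.8 -9.5 46 | 4.0
-34.8 -8.5 46 | 4.0
-33.8 -7.5 46 | 4.0
-32.8 -6.5 46 | 4.0
-31.8 -5.5 46 | 4.0
-30.8 -4.5 46 | 4.0
-29.8 -3.5 46 | 4.0
-28.8 -2.5 46 | 4.0
-27.8 -1.5 46 | 4.0
-26.8 -1.5 46 | 4.0
-25.8 -0.5 46 | 4.0
-24.8 0.5 46 | 4.0
-23.8 1.5 46 | 4.0
-22.8 2.5 46 | 4.0
-21.8 3.5 46 | 4.0
-20.8 4.5 46 | 4.0
-19.8 5.5 46 | 4.0
-18.8 6.5 46 | 4.0
-17.8 7.5 46 | 4.0
-16.8 8.5 46 | 4.0
-15.8 9.5 46 | 4.0
-14.8 10.5 46 | 4.0
-13.8 11.5 46 | 4.0
-12.8 12.5 44 | 3.7
-11.8 12.5 42 | 3.8
-10.8 12.5 40 | 3.8
-9.8 12.5 38 | 4.0
-8.8 12.5 36 | 4.0
-7.8 12.5 34 | 4.0
-7.8 11.5 32 | 4.0
-6.8 11.5 30 | 4.0
-6.8 10.5 28 | 4.0
-5.8 10.5 26 | 4.0
-5.8 9.5 24 | 4.0
-4.8 8.5 22 | 4.0
-4.8 8.5 20 | 4.0
-4.8 7.5 18 | 4.0
-3.8 7.5 16 | 4.0
-3.8 6.5 14 | 4.0
-2.8 6.5 12 | 4.0
-2.8 6.5 10 | 3.8
-2.8 5.5 8 | 3.4
-2.8 4.5 6 | 2.8
-2.8 3.5 4 | 2.2
-1.8 2.5 2 | 1.9
-1.8 1.5 0 | 1.5
```

```bash
python3 - <<'E'
from h import *
from scipy.spatial.transform import Rotation as Ro
np.set_printoptions(precision=2,suppress=True)
o=bot.get_obs();R0=Ro.from_euler('xyz',o['tcp_rot'],degrees=True);p0=np.array(o['ee_pos'])
yaw=-15.4;phi=35
Rr=Ro.from_euler('z',yaw,degrees=True)
Rt=Rr*Ro.from_euler('x',180,degrees=True)*Ro.from_euler('y',phi,degrees=True)
print('tool z',Rt.apply([0,0,1]),'eul',Rt.as_euler('xyz',degrees=True))
g=np.array([.480,.264,.034]); tcp=g+Rt.apply([0,0,.019]); pre=tcp-Rt.apply([0,0,.10])
print('tcp',tcp*1000,'pre',pre*1000)
print('shift in start tool',R0.inv().apply(pre-p0)*1000,'rotvec total',(R0.inv()*Rt).as_rotvec(degrees=True))
E
```

```text
tool z [ 0.55 -0.15 -0.82] eul [180.  -35.  -15.4]
tcp [490.51 261.11  18.44] pre [435.21 276.34 100.35]
shift in start tool [ 492.65 -701.81   94.04] rotvec total [-9.37 34.15 29.72]
```

```bash
cat > rel.py <<'E'
# usage: rel.py x y z yaw pitchdown_lean  (mm,deg): target TCP; prints shift (current tool frame) and rotvec
import sys
from h import *
from scipy.spatial.transform import Rotation as Ro
np.set_printoptions(precision=2,suppress=True)
def target_rot(yaw,lean): return Ro.from_euler('z',yaw,degrees=True)*Ro.from_euler('x',180,degrees=True)*Ro.from_euler('y',lean,degrees=True)
def rel(p,R):
    o=bot.get_obs();R0=Ro.from_euler('xyz',o['tcp_rot'],degrees=True)
    d=R0.inv().apply(np.array(p)-np.array(o['ee_pos'])*1000)
    print('t',o['time'],'shift',d,np.linalg.norm(d),'rot',(R0.inv()*R).as_rotvec(degrees=True),'open',o['opening'],'q',o['q'],'F',o['wrist_force'])
if __name__=='__main__':
    a=list(map(float,sys.argv[1:]));rel(a[:3],target_rot(a[3],a[4]))
E
python3 -m inch '[[[40,46,-41,-5,0,0,0],[40,46,-41,-5,0,0,0],[40,46,-41,-5,0,0,0],[40,46,-41,-5,0,0,0],[40,46,-41,-5,0,0,0],[40,46,-41,-5,0,0,0],[40,46,-41,-5,0,0,0],[40,46,-41,-5,0,0,0]]]' 60; python3 rel.py 420 230 140 -15.4 35
```

```text
time: 2.5
ee_pos: [0.4143, -0.1152, 0.2349]
tcp_rot: [180.0, -0.0, 15.3]
wrist_force: [0.8, -1.6, 0.2]
opening: 0.0342
grasp_force: 0.0
t 2.5 shift [  96.45 -331.58   94.73] 358.0804737501858 rot [-9.35 34.09 29.72] open 0.03416565887759659 q [-15.54 -10.23  -0.01 100.16  -0.01 149.17] F [ 0.76 -1.57  0.24]
```

q6 would exceed its range at this yaw, so I'll take the half-turn grasp (yaw 165) while travelling.

```bash
sed -i "s/euler('z',yaw,/euler('z',yaw+180,/; s/euler('y',lean/euler('y',-lean/" rel.py
python3 -m inch '[[[40,10,-39,0,0,0,-10],[40,17,-36,0,0,0,-10],[40,23,-33,0,0,0,-10],[40,28,-28,0,0,0,-10],[40,33,-23,0,0,0,-10],[40,36,-17,0,0,0,-10],[40,39,-10,0,0,0,-10],[40,40,-3,0,0,0,-10]]]'
python3 -m inch '[[[40,0,0,0,0,0,-10],[40,0,0,0,0,0,-10],[40,0,0,0,0,0,-10],[40,0,0,0,0,0,-10],[40,0,0,0,0,0,-10],[40,0,0,0,0,0,-10],[40,0,0,0,0,0,-9]]]'; python3 rel.py 435 276 100 -15.4 35
```

```text
time: 3.5
ee_pos: [0.4122, 0.2046, 0.2345]
tcp_rot: [180.0, -0.0, 95.6]
wrist_force: [0.2, 1.1, -0.2]
opening: 0.0339
grasp_force: 0.0
time: 4.38
ee_pos: [0.4124, 0.2032, 0.2345]
tcp_rot: [180.0, 0.0, 164.6]
wrist_force: [0.7, -0.0, -0.0]
opening: 0.0341
grasp_force: 0.0
t 4.375 shift [ -2.42  76.19 134.5 ] 154.59898905869647 rot [  0.01 -34.99  -0.  ] open 0.03411091120215188 q [26.23 -6.24  3.47 99.7  -0.   41.63] F [ 0.7  -0.02 -0.01]
```

```bash

python3 -m inch '[[[40,0,19,0,0,-9,0],[40,0,19,0,0,-9,0],[40,0,19,0,0,-9,0],[40,0,19,0,0,-8,0],[40,19,0,27,0,0,0],[40,19,0,27,0,0,0],[40,19,0,27,0,0,0],[40,19,0,27,0,0,0]]]'
python3 - <<'E'
from fit import *
from rel import *
s=cam('scene');t=cam('top')
a=cv2.resize(s['pixels'][150:270,300:460,::-1],(640,480),interpolation=2)
b=cv2.resize(t['pixels'][190:300,180:330,::-1],(640,470),interpolation=2)
for k,p in(('s',s),('t',t)):
    im=p['pixels'][:,:,::-1].copy();R=Rz(np.radians(-15.4))
    for bx in RACK[:4]:
        q=np.array([proj(p,R@(v/1000)+[.480,.264,.032]) for v in bx])
        for i in range(8):
            for j in range(i):
                if (bx[i]!=bx[j]).sum()==1: cv2.line(im,*[tuple(int(z) for z in q[m]) for m in(i,j)],(0,255,0),1)
    if k=='s':a2=cv2.resize(im[150:270,320:440],(400,400),interpolation=2)
    else:b2=cv2.resize(im[190:300,195:305],(400,400),interpolation=2)
cv2.imwrite('pics/pre.png',np.hstack([a2,b2]))
rel([490.5,261.1,18.4],target_rot(-15.4,35))
E
```

```text
time: 5.38
ee_pos: [0.4325, 0.2764, 0.1014]
tcp_rot: [180.0, 35.0, 164.3]
wrist_force: [0.4, 0.6, 0.3]
opening: 0.034
grasp_force: 0.0
t 5.475 shift [ -3.98   3.18 100.53] 100.65930759673799 rot [-0.41 -0.15 -0.09] open 0.03395534645980646 q [ 52.01 -19.46 -29.36  65.55 -32.03  63.43] F [-0.75 -0.81  0.3 ]
```

View pics/pre.png

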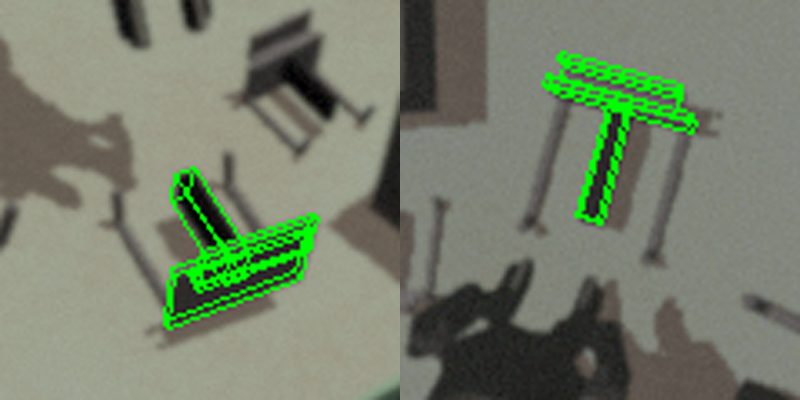

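The overlay fits the middle rack in both views (arm at crop (605,165) in the top half), and the gripper sits in front of it on the arm's axis. Approaching.

```bash

python3 -m inch '[[[40,-2,2,25,0,0,0],[40,-2,1,25,0,0,0],[40,0,0,20,0,0,0],[40,0,0,18,0,0,0],[40,0,0,12,0,0,0],[40,0,0,0,0,0,0]]]'; python3 rel.py 490.5 261.1 18.4 -15.4 35
```

```text
time: 6.22
ee_pos: [0.4921, 0.2627, 0.0229]
tcp_rot: [-180.0, 35.0, 164.3]
wrist_force: [0.2, 0.6, -0.2]
opening: 0.0343
grasp_force: 0.0
t 6.225 shift [ 3.49 -1.94  3.07] 5.034307237729336 rot [-0.21 -0.01 -0.28] open 0.034308748413483414 q [ 44.85 -14.19 -34.26  50.97 -29.98  55.48] F [ 0.25  0.6  -0.2 ]
```

```bash

python3 -m inch '[[[40,3,-2,2,0,0,0],[0,0,0,0,0,0,0],[0,0,0,0,0,0,0],[0,0,0,0,0,0,0],[0,0,0,0,0,0,0],[0,0,0,0,0,0,0],[0,0,0,0,0,0,0]]]' 90; python3 - <<'E'
from fit import *
s=cam('scene');ms=best('scene','rack_arm',[385,221]);t=cam('top')
a=cv2.resize(s['pixels'][150:270,320:440,::-1],(400,400),interpolation=2);b=cv2.resize(t['pixels'][190:300,195:305,::-1],(400,400),interpolation=2)
cv2.imwrite('pics/grip.png',np.hstack([a,b]))
E
```

```text
time: 7.1
ee_pos: [0.4905, 0.2618, 0.0202]
tcp_rot: [179.9, 35.0, 164.2]
wrist_force: [-0.9, 1.3, 5.6]
opening: -0.0
grasp_force: 2.9
```

View pics/grip.png

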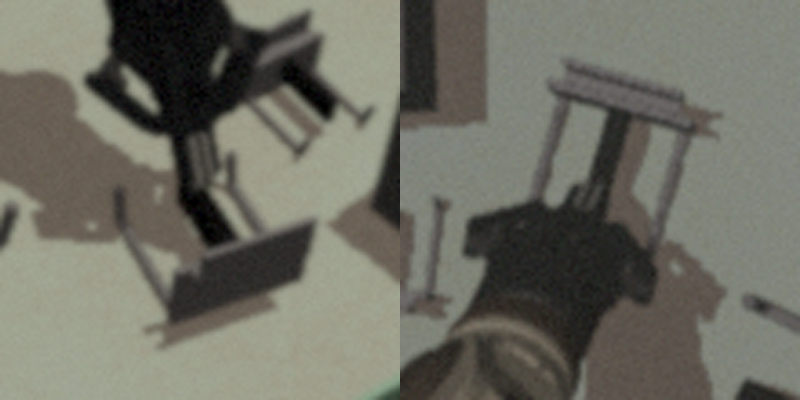

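```bash
python3 - <<'E'
from fit import *
from rel import *
s=cam('scene');t=cam('top');o=bot.get_obs();R=Ro.from_euler('xyz',o['tcp_rot'],degrees=True);p=np.array(o['ee_pos'])
A=[];im={'s':s['pixels'][:,:,::-1].copy(),'t':t['pixels'][:,:,::-1].copy()}
for k,c in(('s',s),('t',t)):
    big=cv2.resize(im[k],None,fx=5,fy=5,interpolation=2)
    for d,col in((0,(0,0,255)),(-.019,(0,255,255)),(-.06,(255,0,255))):
        q=(proj(c,p+R.apply([0,0,d]))+.5)*5;cv2.circle(big,tuple(int(v) for v in q),4,col,2)
    for bx in RACK[:1]:
        q=(np.array([proj(c,Rz(np.radians(-15.4))@(v/1000)+[.480,.264,.032]) for v in bx])+.5)*5
        for i in range(8):
            for j in range(i):
                if (bx[i]!=bx[j]).sum()==1: cv2.line(big,*[tuple(int(z) for z in q[m]) for m in(i,j)],(0,255,0),1)
    x,y=(345,170) if k=='s' else (215,195)
    A.append(big[y*5:y*5+400,x*5:x*5+400])
cv2.imwrite('pics/grip2.png',np.hstack(A))
print([ (m['position'],m['conf']) for n in('top','scene') for m in finder.mark_of(n,'rack_arm')])
E
```

```text
[([249.0, 235.9], 0.93), ([304.6, 303.0], 0.91), ([192.7, 252.8], 0.64), ([294.0, 194.5], 0.87), ([413.0, 178.0], 0.71), ([383.3, 212.8], 0.56)]
```

View pics/grip2.png

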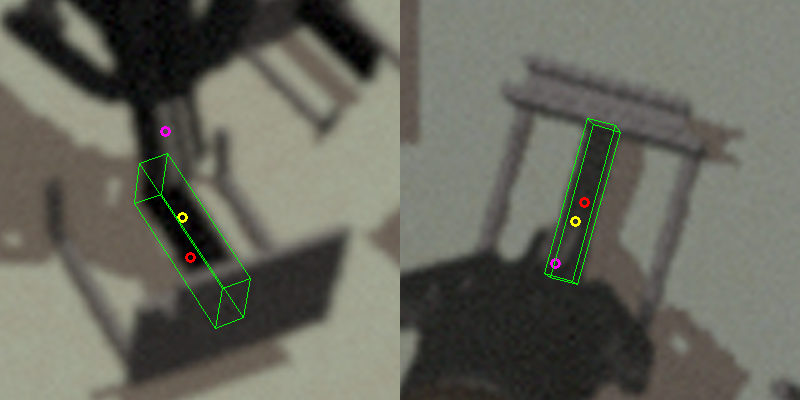

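The grip missed: opening is 0 and the pads closed on nothing. Opening, backing off and looking at it enlarged.

```bash

python3 -m inch '[[[40,0,0,0,0,0,0],[40,0,0,0,0,0,0],[40,0,0,0,0,0,0],[40,0,0,-20,0,0,0],[40,0,0,-40,0,0,0],[40,0,0,-40,0,0,0],[40,0,0,-30,0,0,0]]]' 
python3 - <<'E'
from fit import *
s=cam('scene');t=cam('top');A=[]
for k,c,(x,y) in(('s',s,(342,180)),('t',t,(218,200))):
    big=cv2.resize(c['pixels'][:,:,::-1].copy(),None,fx=6,fy=6,interpolation=2)
    A.append(cv2.convertScaleAbs(big[y*6:y*6+420,x*6:x*6+400],alpha=1.5))
cv2.imwrite('pics/re.png',np.hstack(A))
exec(open('fit1.py').read().split("a=cv2")[0].split('\n',2)[2].replace('s=cam','#'))if 0 else None
ms=best('scene','rack_arm',[385,221]);mt=best('top','rack_arm',[252,234]);print(ms is None,mt is None)
def cost(v,which=((s,ms),(t,mt))):
    c=0
    for cm,m in which:
        k=sil(cm,RACK,Rz(v[2]/100),np.array([v[0],v[1],32*v[3]/100])/1000,v[3]/100);c+=1-np.minimum(k,m).sum()/np.maximum(k,m).sum()
    return c
i=np.array([480,264,-26,100.])
for w in(((s,ms),(t,mt)),((s,ms),),((t,mt),)):
    r=minimize(cost,i,args=(w,),method='Nelder-Mead',options=dict(initial_simplex=np.array([i,i+[10,0,0,0],i+[0,10,0,0],i+[0,0,10,0],i+[0,0,0,12]]),maxiter=250));print(r.fun,r.x[:2],np.degrees(r.x[2]/100),r.x[3])
E
```

```text
time: 8.32
ee_pos: [0.4176, 0.2817, 0.1271]
tcp_rot: [180.0, 35.0, 164.3]
wrist_force: [-0.3, -0.2, 0.4]
opening: 0.0338
grasp_force: 0.0
False False
0.5211301408297844 [481.08522859 264.48814659] -16.251663099198037 95.15499057242896
0.22304037971861712 [480.93674677 265.90194216] -15.960234400372016 93.79055577575639
0.2796461881297714 [481.03879566 263.54321202] -16.213835873155524 95.19429963754742
```

View pics/re.png

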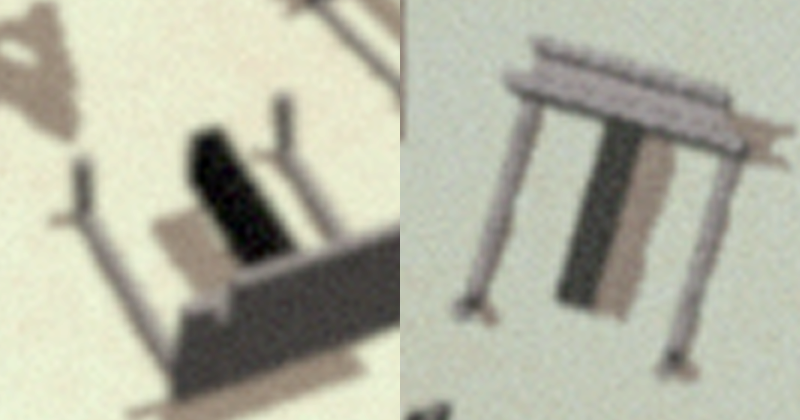

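The rack is unmoved, at about (481,265), yaw -16; the arm is at crop (600,220) in the top view and (235,200) in the scene view. So the fingertips may not be where the reported TCP says. I'll check by frame differencing.

```bash
python3 - <<'E'
from h import *
np.savez('a.npz',s=cam('scene')['pixels'],t=cam('top')['pixels'])
E
python3 -m inch '[[[0,0,0,0,0,0,0],[0,0,0,0,0,0,0],[0,0,0,0,0,0,0]]]'
python3 - <<'E'
from rel import *
a=np.load('a.npz');o=bot.get_obs();R=Ro.from_euler('xyz',o['tcp_rot'],degrees=True);p=np.array(o['ee_pos']);A=[]
for n in('scene','top'):
    c=cam(n);d=cv2.GaussianBlur(np.abs(c['pixels'].astype(float)-a[n[0]]).sum(2),(3,3),0)
    T=proj(c,p);B=proj(c,p+R.apply([0,0,-.05]));u=(T-B);L=np.linalg.norm(u);u/=L
    ys,xs=np.where(d>60);q=np.c_[xs,ys]-T;al=q@u*50/L;la=np.abs(q@[-u[1],u[0]])
    k=(la<25)&(np.abs(al)<90);print(n,'px per 50mm',L,'changed along (mm from TCP): max/pcts',np.percentile(al[k],[100,98,90,50]))
    x,y=(T-[30,40]).astype(int)
    for im in(a[n[0]],c['pixels']):
        b=cv2.resize(im[y:y+60,x:x+60,::-1],(300,300),interpolation=2).copy();
        for P,col in((T,(0,0,255)),(B,(255,0,255))):cv2.circle(b,tuple(int(v) for v in (P-[x,y]+.5)*5),3,col,-1)
        A.append(b)
cv2.imwrite('pics/tip.png',np.vstack([np.hstack(A[:2]),np.hstack(A[2:])]))
E
```

```text
time: 9.0
ee_pos: [0.4184, 0.2813, 0.1256]
tcp_rot: [-180.0, 35.0, 164.3]
wrist_force: [0.4, -0.8, 1.4]
opening: 0.0002
grasp_force: 0.0
scene px per 50mm 23.012326655369304 changed along (mm from TCP): max/pcts [ 72.33  59.42 -37.62 -63.18]
top px per 50mm 13.209843220825643 changed along (mm from TCP): max/pcts [ -6.24 -16.72 -28.01 -53.9 ]
```

View pics/tip.png

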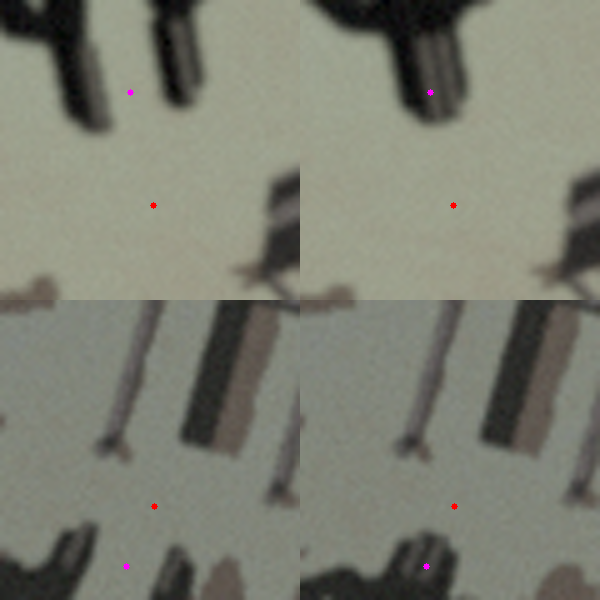

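The reported TCP (red) lies well beyond the real fingertips (scene crop (435,120), top crop (428,538)). Triangulating the offset.

```bash
python3 - <<'E'
from rel import *
o=bot.get_obs();R=Ro.from_euler('xyz',o['tcp_rot'],degrees=True);p=np.array(o['ee_pos'])
s=cam('scene');t=cam('top')
S=(proj(s,p)-[30,40]).astype(int);T=(proj(t,p)-[30,40]).astype(int)
for a,b in(((134,118),(128,538)),((134,112),(128,545)),((134,122),(130,533))):
    X,e=tri(s,np.array(a)/5-.5+S,t,(np.array(b)-[0,300])/5-.5+T)
    print('tip',X*1000,e,'tool-frame offset mm',R.inv().apply(X-p)*1000,'world',(X-p)*1000)
E
```

```text
tip [401.22 286.44 161.4 ] 6.563439578149414 tool-frame offset mm [ -5.85   0.2  -39.47] world [-17.12   5.04  35.69]
tip [398.79 287.1  162.61] 4.449753561634995 tool-frame offset mm [ -4.48   0.17 -41.91] world [-19.56   5.69  36.9 ]
tip [403.16 285.27 161.22] 7.398050687468266 tool-frame offset mm [ -7.53  -0.4  -38.08] world [-15.19   3.86  35.51]
```

The real tips are about 39 mm short of the reported TCP, along tool z. The contact height on the arm top during the missed grip gives the same figure. I'll use that offset.

```bash
python3 - <<'E'
from rel import *
R=target_rot(-16,35);g=np.array([481,264.5,33.]);rel(g+R.apply([0,0,56]),R)
E
```

```text
t 9.2 shift [  0.05   0.44 169.29] 169.2870153307478 rot [0.16 0.   0.23] open -0.00016225756893912982 q [ 54.03 -20.02 -26.75  69.64 -32.55  65.75] F [-0.66 -0.22  0.56]
```

```bash

python3 -m inch '[[[40,0,0,0,0,0,0],[40,0,0,0,0,0,0],[40,0,0,35,0,0,0],[40,0,0,35,0,0,0],[40,0,0,35,0,0,0],[40,0,0,25,0,0,0],[40,0,0,18,0,0,0],[40,0,0,10,0,0,0]]]'
python3 -m inch '[[[40,0,0,10,0,0,0],[40,0,0,3,0,0,0],[0,0,0,0,0,0,0],[0,0,0,0,0,0,0],[0,0,0,0,0,0,0],[0,0,0,0,0,0,0]]]' 90
```

```text
time: 10.2
ee_pos: [0.5056, 0.2565, -0.0045]
tcp_rot: [-179.9, 35.0, 164.3]
wrist_force: [-1.2, 0.6, -0.2]
opening: 0.0341
grasp_force: 0.0
time: 10.95
ee_pos: [0.5128, 0.2552, -0.0138]
tcp_rot: [180.0, 35.0, 164.3]
wrist_force: [-3.6, -1.0, 3.6]
opening: 0.0125
grasp_force: 88.0
```

Gripped (opening 12.5 mm, 88 N). Lifting, then computing the pre-insertion pose.

```bash
cat > ins.py <<'E'
# ins.py x z theta [y]: rack_plate in board-slot frame (mm), tilt deg -> rel move
from rel import *
R0=Ro.from_euler('xyz',[180,35,164.3],degrees=True);p0=np.array([512.8,255.2,-13.8])
Rk0=Ro.from_euler('z',-16,degrees=True);k0=np.array([481,264.5,32.])
Rtk=R0.inv()*Rk0; tk=R0.inv().apply(k0-p0)      # rack (at rack_arm) in tool
BY=-6.8;BP=np.array([691.8,47.2,130.])
try:
    exec(open('corr.py').read())
except FileNotFoundError: pass
def tool(x,z,th,y=0):
    B=Ro.from_euler('z',BY,degrees=True);Rk=B*Ro.from_euler('y',th,degrees=True)
    arm=BP+B.apply([x,y,z])-Rk.apply([55,0,18]);R=Rk*Rtk.inv();return arm-R.apply(tk),R
def rackpose():
    o=bot.get_obs();R=Ro.from_euler('xyz',o['tcp_rot'],degrees=True);Rk=R*Rtk;arm=np.array(o['ee_pos'])*1000+R.apply(tk)
    B=Ro.from_euler('z',BY,degrees=True);pl=B.inv().apply(arm+Rk.apply([55,0,18])-BP)
    print('plate in slot frame',pl,'rack eul rel board',(B.inv()*Rk).as_euler('xyz',degrees=True));return arm,Rk
if __name__=='__main__':
    a=list(map(float,sys.argv[1:]));rackpose();P,R=tool(*a);print('tcp target',P);rel(P,R)
E
python3 -m inch '[[[0,-10,0,-15,0,0,0],[0,-20,0,-29,0,0,0],[0,-20,0,-29,0,0,0],[0,-15,0,-21,0,0,0],[0,0,0,0,0,0,0]]]'; python3 ins.py -65 -20 46
```

```text
time: 11.58
ee_pos: [0.5127, 0.2559, 0.1017]
tcp_rot: [179.8, 35.1, 164.2]
wrist_force: [0.3, 0.0, -3.7]
opening: 0.0129
grasp_force: 88.1
plate in slot frame [-181.07  182.52   35.52] rack eul rel board [ 0.15 -0.07 -9.2 ]
tcp target [566.58  61.96  81.41]
t 11.575 shift [ -74.05 -172.15   76.2 ] 202.30046228169167 rot [-2.02 46.   -9.14] open 0.012941610836643387 q [ 42.39 -15.71 -26.77  58.47 -29.12  52.77] F [ 0.32  0.03 -3.68]
```

```bash

python3 -m inch '[[[0,0,-34,0,-0.4,9.2,-1.8],[0,0,-34,0,-0.4,9.2,-1.8],[0,0,-34,0,-0.4,9.2,-1.8],[0,0,-34,0,-0.4,9.2,-1.8],[0,0,-34,0,-0.4,9.2,-1.8],[0,0,0,0,0,0,0]]]'; python3 ins.py -65 -20 46
```

```text
time: 12.32
ee_pos: [0.4766, 0.0865, 0.0967]
tcp_rot: [-179.9, -11.6, 173.0]
wrist_force: [-0.3, 1.3, -3.8]
opening: 0.0129
grasp_force: 88.1
plate in slot frame [-156.96   13.4    -5.42] rack eul rel board [-0.4  46.63 -0.67]
tcp target [566.58  61.96  81.41]
t 12.325 shift [-93.5  -13.38  -3.66] 94.51973955088101 rot [-0.19 -0.63 -0.43] open 0.012918236403757409 q [ 8.29  7.57  1.06 94.73  2.99 14.99] F [-0.27  1.25 -3.76]
```

```bash

python3 -m inch '[[[0,-30,-5,-1,-0.2,-0.6,-0.4],[0,-30,-5,-1,0,0,0],[0,-23,-3,-1,0,0,0],[0,-10,0,0,0,0,0],[0,0,0,0,0,0,0]]]'
cat > look.py <<'E'
from fit import *
import ins
from ins import *
def wire(im,c,boxes,R,p,col):
    for bx in boxes:
        q=np.array([proj(c,R@(v/1000)+p) for v in bx])*5+2.5
        for i in range(8):
            for j in range(i):
                if (bx[i]!=bx[j]).sum()==1: cv2.line(im,*[tuple(int(z) for z in q[m]) for m in(i,j)],col,1)
arm,Rk=rackpose();A=[]
s=cam('scene');t=cam('top');B=Rz(np.radians(BY))
for c,n in((s,'scene'),(t,'top')):
    big=cv2.resize(c['pixels'][:,:,::-1].copy(),None,fx=5,fy=5,interpolation=2);raw=big.copy()
    wire(big,c,RACK[1:4],Rk.as_matrix(),arm/1000,(0,255,0))
    wire(big,c,[box(0,5,-100,100,0,24)],B,BP/1000,(0,0,255))
    q=(proj(c,BP/1000+B@[-.02,0,0])*5).astype(int)-[200,150]
    cr=lambda i:i[q[1]:q[1]+300,q[0]:q[0]+400]
    A.append(np.hstack([cr(raw),cr(big)]))
    for m in finder.outline_of(n,'rack_arm'):print(n,np.round(m['extent']),m['conf'])
    for k in('rack_plate','rack_lip','rack_arm'):
        off={'rack_plate':[55,0,18],'rack_lip':[66,0,52],'rack_arm':[0,0,0]}[k]
        print(k,'pred',proj(c,(arm+Rk.apply(off))/1000),[(np.round(m['position'],1),round(m['conf'],2)) for m in finder.mark_of(n,k)])
cv2.imwrite('pics/'+sys.argv[1],np.vstack(A))
E
python3 look.py pre2.png
```

```text
time: 12.95
ee_pos: [0.5659, 0.0664, 0.0866]
tcp_rot: [179.6, -10.5, 173.7]
wrist_force: [-0.4, -0.6, -3.0]
opening: 0.0127
grasp_force: 88.3
plate in slot frame [-66.47   4.5  -14.27] rack eul rel board [ 0.19 45.52  0.36]
scene [346. 278.  82.  64.] 0.95
scene [288. 201.  78.  73.] 0.64
scene [421. 183.   8.   9.] 0.39
rack_plate pred [357.61 288.25] [(array([263.8, 197.5]), 0.81), (array([356. , 286.4]), 0.76)]
rack_lip pred [368.64 296.86] [(array([370.4, 289.7]), 0.94), (array([254.1, 180.8]), 0.74)]
rack_arm pred [342.22 259.89] [(array([341.1, 257. ]), 0.74), (array([293.4, 192.8]), 0.7)]
top [191. 261.  33.  28.] 0.85
top [304. 308.  63.  72.] 0.75
top [317. 190.   6.  46.] 0.58
rack_plate pred [335.03 172.84] [(array([327.1, 318.4]), 0.6), (array([187.3, 270.4]), 0.59)]
rack_lip pred [336.85 157.91] [(array([184.5, 275.4]), 0.92), (array([335.3, 320.2]), 0.73)]
rack_arm pred [333.26 192.85] [(array([303.4, 302.1]), 0.92), (array([191.5, 257.3]), 0.63)]
```

View pics/pre2.png

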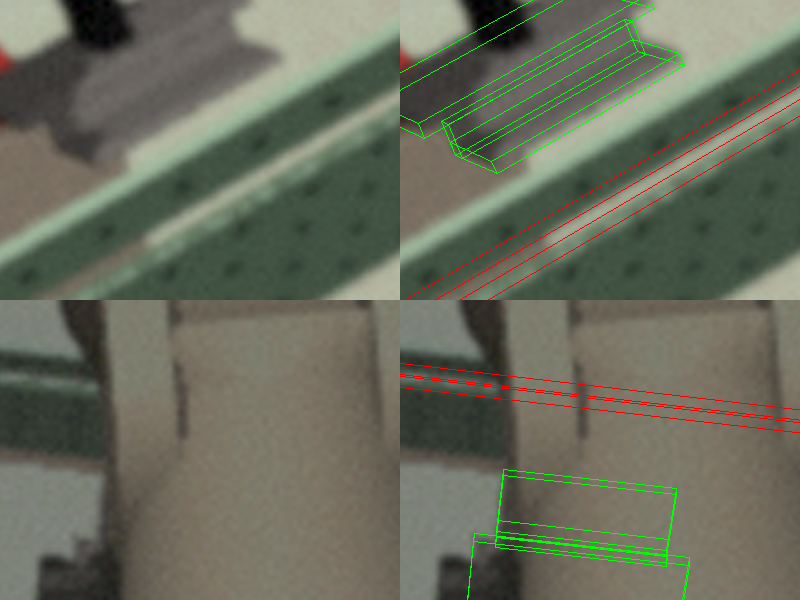

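The scene crop shows the rack held tilted in front of the board. The lip edge runs (95,165)–(283,58), about 1–2 px off the wireframe, and the slot overlay matches. The arm blocks the top view. I'll refine the held pose numerically from the scene mask.

```bash
cat > held.py <<'E'
from fit import *
from ins import *
arm,Rk=rackpose();c=cam('scene');B=Ro.from_euler('z',BY,degrees=True)
m=[np.array(o['pixels']) for o in finder.outline_of('scene','rack_arm') if abs(o['extent'][0]-proj(c,arm/1000)[0])<40][0]
g=c['pixels'].max(2);dark=cv2.dilate(((g<45)).astype(np.uint8),np.ones((3,3)))>0
use=~dark;mm=cv2.GaussianBlur(m.astype(float),(3,3),0)
bx=[b for i,b in enumerate(RACK) if i>0]
def cost(v,pr=(3,6,6,3)):
    R=(B*Ro.from_euler('y',v[3],degrees=True)*B.inv()*Rk).as_matrix()
    pl=arm+Rk.apply([55,0,18])+B.apply(v[:3]); k=sil(c,bx,R,(pl-R@[55,0,18])/1000)
    return 1-(np.minimum(k,mm)*use).sum()/(np.maximum(k,mm)*use).sum()+.004*sum((v[i]/s)**2 for i,s in enumerate(np.array(pr)[[1,0,2,3]]))
print('cost0',cost(np.zeros(4)),'dark in mask',(m&dark).sum(),m.sum())
for i in(np.zeros(4),np.array([-4,0,4,-2.])):
    r=minimize(cost,i,method='Nelder-Mead',options=dict(initial_simplex=np.vstack([i,i+np.diag([5,4,5,4.])]),maxiter=300));print(r.fun,'d(x,y,z,theta)',r.x)
for d in([4,0,0],[0,4,0],[0,0,4]):print(d,proj(c,(arm+B.apply(d))/1000)-proj(c,arm/1000))
E
python3 held.py
```

```text
plate in slot frame [-66.08   3.97 -13.34] rack eul rel board [ 0.21 45.47  0.35]
cost0 0.14386866308128887 dark in mask 276 1891
0.12012490147960828 d(x,y,z,theta) [-1.68  1.6  -0.95 -0.44]
0.12027274661201282 d(x,y,z,theta) [-2.28  2.11 -2.23 -0.27]
[4, 0, 0] [1.23 1.56]
[0, 4, 0] [ 1.85 -0.97]
[0, 0, 4] [ 0.08 -1.26]
```

```bash
echo "BP=BP+np.array([1.7,-0.2,0.7])" > corr.py; python3 ins.py -28 -2 46; python3 ins.py -14 11.5 46 | grep shift
```

```text
plate in slot frame [-67.74   3.96 -14.15] rack eul rel board [ 0.21 45.48  0.36]
tcp target [605.02  57.37 100.11]
t 13.55 shift [-36.47  -4.03 -19.69] 41.64259871575857 rot [0.11 0.52 0.23] open 0.012828133808338341 q [ 5.25 18.39 13.01 94.82  2.45 11.38] F [ 0.77  0.23 -3.37]
t 13.55 shift [-47.78  -4.04 -35.51] 59.67096036819278 rot [0.11 0.52 0.23] open 0.012828133808338341 q [ 5.25 18.39 13.01 94.82  2.45 11.38] F [ 0.77  0.23 -3.37]
```

```bash

python3 -m inch '[[[0,-9,-1,-5,0.1,0.5,0.2],[0,-9,-1,-5,0,0,0],[0,-9,-1,-5,0,0,0],[0,-9,-1,-5,0,0,0],[0,0,0,0,0,0,0]]]'; python3 ins.py -14 11.5 46
```

```text
time: 14.18
ee_pos: [0.6053, 0.0572, 0.1]
tcp_rot: [179.8, -11.0, 173.5]
wrist_force: [-0.4, 0.4, -3.0]
opening: 0.0126
grasp_force: 88.3
plate in slot frame [-27.66  -0.17  -2.08] rack eul rel board [ 0.02 45.97  0.02]
tcp target [618.92  55.72 113.61]
t 14.175 shift [-10.81   0.18 -15.95] 19.27362052380012 rot [0.01 0.03 0.01] open 0.012632125382358255 q [ 4.2  24.61 22.38 98.51  2.26 10.54] F [-0.42  0.44 -2.96]
```

No contact, with the lip tip already at the slot. Continuing.

```bash

python3 -m inch '[[[0,-3,0,-4,0,0,0],[0,-3,0,-4,0,0,0],[0,-3,0,-4,0,0,0],[0,-2,0,-4,0,0,0],[0,0,0,0,0,0,0]]]'; python3 ins.py -9 12.5 36;  python3 ins.py -6.3 10.5 27|grep shift
```

```text
time: 14.8
ee_pos: [0.6188, 0.0557, 0.1141]
tcp_rot: [179.8, -11.0, 173.5]
wrist_force: [0.2, 0.2, -2.1]
opening: 0.013
grasp_force: 88.3
plate in slot frame [-14.15   0.    12.03] rack eul rel board [ 0.02 45.96  0.04]
tcp target [629.74  54.43 104.44]
t 14.8 shift [-12.66  -0.07   7.38] 14.651081808565769 rot [ 0.06 -9.96 -0.  ] open 0.012974384704865869 q [  4.    26.77  26.85 100.81   2.22  10.33] F [ 0.23  0.23 -2.08]
t 14.8 shift [-23.86  -0.15  15.56] 28.482042868973842 rot [  0.1  -18.96  -0.03] open 0.012974384704865869 q [  4.    26.77  26.85 100.81   2.22  10.33] F [ 0.23  0.23 -2.08]
```

```bash
cat > seq.py <<'E'
from ins import *
o=bot.get_obs();R=Ro.from_euler('xyz',o['tcp_rot'],degrees=True);p=np.array(o['ee_pos'])*1000
rackpose()
for w in json.loads(sys.argv[1]):
    P,Q=tool(*w);d=R.inv().apply(P-p);r=(R.inv()*Q).as_rotvec(degrees=True);print(w,np.round(d,1),np.round(r,1));R,p=Q,P
E
python3 seq.py '[[-11.5,12.5,41],[-9,12.5,36],[-7.8,11.8,32],[-6.5,10.5,28],[-5.5,9.2,24],[-4.8,8.5,20],[-4,7.5,16],[-3.4,6.5,12],[-2.8,5.5,8],[-2.2,4,4],[-1.8,2,1],[-1.75,1,0]]'
```

```text
plate in slot frame [-14.15   0.    12.03] rack eul rel board [ 0.02 45.96  0.04]
[-11.5, 12.5, 41] [-6.1 -0.   3.6] [ 0. -5.  0.]
[-9, 12.5, 36] [-6.2 -0.   4.3] [ 0. -5. -0.]
[-7.8, 11.8, 32] [-4.1 -0.   4.4] [ 0. -4. -0.]
[-6.5, 10.5, 28] [-4.1 -0.   5.1] [ 0. -4. -0.]
[-5.5, 9.2, 24] [-3.7 -0.   5.1] [ 0. -4. -0.]
[-4.8, 8.5, 20] [-3.5 -0.   4.5] [ 0. -4. -0.]
[-4, 7.5, 16] [-3.4 -0.   4.9] [ 0. -4. -0.]
[-3.4, 6.5, 12] [-3.1 -0.   4.8] [ 0. -4. -0.]
[-2.8, 5.5, 8] [-3.1 -0.   4.9] [ 0. -4. -0.]
[-2.2, 4, 4] [-2.8 -0.   5.3] [ 0. -4. -0.]
[-1.8, 2, 1] [-1.5 -0.   4.7] [ 0. -3. -0.]
[-1.75, 1, 0] [-0.2 -0.   1.8] [ 0. -1. -0.]
```

```bash

python3 -m inch '[[[0,-6,0,3.5,0,-5,0],[0,-6,0,4.5,0,-5,0],[0,-4,0,4.5,0,-4,0],[0,0,0,0,0,0,0]]]'; python3 seq.py '[[-6.5,10.5,28],[-5.5,9.2,24],[-4.8,8.5,20]]'
```

```text
time: 15.3
ee_pos: [0.6317, 0.0542, 0.0998]
tcp_rot: [179.8, 3.0, 173.4]
wrist_force: [-0.7, 0.4, -2.8]
opening: 0.013
grasp_force: 88.3
plate in slot frame [-9.86 -0.05 11.55] rack eul rel board [ 0.08 32.02  0.04]
[-6.5, 10.5, 28] [-6.2 -0.   4.9] [ 0.1 -4.  -0. ]
[-5.5, 9.2, 24] [-3.7 -0.   5.1] [ 0. -4. -0.]
[-4.8, 8.5, 20] [-3.5 -0.   4.5] [ 0. -4. -0.]
```

```bash

python3 -m inch '[[[0,-6,0,5,0,-4,0],[0,-4,0,5,0,-4,0],[0,-3.5,0,4.5,0,-4,0],[0,0,0,0,0,0,0]]]'; python3 seq.py '[[-4,7.5,16],[-3.4,6.5,12],[-2.8,5.5,8]]'
```

```text
time: 15.8
ee_pos: [0.6469, 0.0525, 0.0862]
tcp_rot: [179.8, 14.9, 173.4]
wrist_force: [-1.1, 0.3, -4.2]
opening: 0.0132
grasp_force: 88.3
plate in slot frame [-4.38 -0.03  7.88] rack eul rel board [ 0.12 20.14  0.01]
[-4, 7.5, 16] [-3.3 -0.1  4.3] [ 0.1 -4.1 -0.1]
[-3.4, 6.5, 12] [-3.1 -0.   4.8] [ 0. -4. -0.]
[-2.8, 5.5, 8] [-3.1 -0.   4.9] [ 0. -4. -0.]
```

```bash

python3 -m inch '[[[0,-3.3,0,4.3,0,-4,0],[0,-3,0,4.8,0,-4,0],[0,-3,0,4.8,0,-4,0],[0,0,0,0,0,0,0]]]'; python3 seq.py '[[-2.2,4,4],[-1.8,2.2,1],[-1.75,1,0]]'
```

```text
time: 16.3
ee_pos: [0.6603, 0.051, 0.0757]
tcp_rot: [179.8, 26.8, 173.4]
wrist_force: [-0.2, -0.0, -3.7]
opening: 0.0129
grasp_force: 88.3
plate in slot frame [-2.67  0.02  5.01] rack eul rel board [ 0.16  8.2  -0.02]
[-2.2, 4, 4] [-3.  -0.2  5. ] [ 0.1 -4.2 -0.1]
[-1.8, 2.2, 1] [-1.6 -0.   4.5] [ 0. -3. -0.]
[-1.75, 1, 0] [-0.1 -0.   2. ] [ 0. -1. -0.]
```

```bash

python3 -m inch '[[[0,-3,0,5,0,-4,0],[0,0,0,0,0,0,0],[0,-1.6,0,4.5,0,-3,0],[0,0,0,0,0,0,0]]]'; python3 seq.py '[[-1.75,1,0],[-1,-1,0]]'
```

```text
time: 16.8
ee_pos: [0.6695, 0.05, 0.0701]
tcp_rot: [179.7, 33.8, 173.3]
wrist_force: [-0.5, 0.1, -1.8]
opening: 0.0129
grasp_force: 88.3
plate in slot frame [-0.99  0.09  2.76] rack eul rel board [ 0.21  1.17 -0.05]
[-1.75, 1, 0] [ 0.8 -0.4  2.1] [ 0.1 -1.2 -0.2]
[-1, -1, 0] [ 0.5 -0.   2.1] [0. 0. 0.]
```

```bash

python3 -m inch '[[[0,0.4,0,0.8,0,-1.2,0],[0,0.6,0,0.8,0,0,0],[0,0.6,0,0.8,0,0,0],[0,0,0,0,0,0,0]]]'; python3 -m inch '[[[0,0.6,0,0.8,0,0,0],[0,0,0,0,0,0,0]]]';python3 seq.py '[]'
```

```text
time: 17.3
ee_pos: [0.67, 0.05, 0.0675]
tcp_rot: [179.7, 35.2, 173.3]
wrist_force: [-0.2, -0.0, -3.4]
opening: 0.0128
grasp_force: 88.4
time: 17.55
ee_pos: [0.6699, 0.05, 0.0664]
tcp_rot: [179.7, 35.2, 173.3]
wrist_force: [-0.3, 0.5, -3.2]
opening: 0.0127
grasp_force: 88.4
plate in slot frame [-2.17  0.08 -0.41] rack eul rel board [ 0.23 -0.2  -0.06]
```

```bash
for i in 1 2 3; do 
python3 -m inch '[[[0,0.6,0,0.8,0,0,0],[0,0,0,0,0,0,0]]]' | egrep 'pos|wrist'; done;python3 seq.py '[]'
```

```text
ee_pos: [0.6702, 0.05, 0.0662]
wrist_force: [-1.1, -0.4, -0.7]
ee_pos: [0.6706, 0.05, 0.0659]
wrist_force: [-2.6, -1.3, 4.8]
ee_pos: [0.671, 0.05, 0.0657]
wrist_force: [-5.4, -0.3, 8.7]
plate in slot frame [-1.32  0.19 -1.09] rack eul rel board [ 0.25 -0.41 -0.08]
```

```bash
python3 held.py; python3 -m inch '[[[0,-0.6,0,-0.8,0,0,0],[0,0,0,0,0,0,0]]]' | egrep 'pos|wrist'
```

```text
plate in slot frame [-1.32  0.19 -1.09] rack eul rel board [ 0.25 -0.41 -0.08]
cost0 0.5760156908432899 dark in mask 154 795
0.5520306409284227 d(x,y,z,theta) [-1.79 -0.01 -2.56  5.06]
0.552943239815635 d(x,y,z,theta) [-2.3   0.31 -1.62  4.85]
[4, 0, 0] [1.28 1.65]
[0, 4, 0] [ 1.84 -1.03]
[0, 0, 4] [ 0.14 -1.14]
ee_pos: [0.6708, 0.05, 0.0658]
wrist_force: [0.2, -0.3, 6.0]
```

```bash
python3 -m inch '[[[20,0,0,0,0,0,0],[40,0,0,0,0,0,0],[40,0,0,0,0,0,0],[40,0,0,0,0,0,0],[40,0,0,-10,0,0,0],[40,0,0,-30,0,0,0],[40,0,0,-40,0,0,0],[40,0,0,-50,0,0,0]]]'; python3 -m inch '[[[40,0,0,-50,0,0,0],[40,0,60,0,0,0,0],[40,0,60,0,0,0,0],[40,0,60,0,0,0,0],[40,0,60,0,0,0,0],[40,0,0,0,0,0,0]]]'
python3 - <<'E'
from fit import *
from ins import *
A=[];R=Rz(np.radians(BY))
for n in('scene','top'):
    c=cam(n);arm=BP/1000+R@[-.055,0,-.018]
    big=cv2.resize(c['pixels'][:,:,::-1].copy(),None,fx=5,fy=5,interpolation=2);raw=big.copy()
    for bx in RACK:
        q=np.array([proj(c,R@(v/1000)+arm) for v in bx])*5+2.5
        for i in range(8):
            for j in range(i):
                if (bx[i]!=bx[j]).sum()==1: cv2.line(big,*[tuple(int(z) for z in q[m]) for m in(i,j)],(0,255,0),1)
    q=(proj(c,arm)*5).astype(int)-[200,150];cr=lambda i:i[q[1]:q[1]+300,q[0]:q[0]+400]
    A.append(np.hstack([cr(raw),cr(big)]))
    for k,off in(('rack_plate',[55,0,18]),('rack_lip',[66,0,52]),('rack_arm',[0,0,0])):
        print(n,k,'pred',proj(c,R@(np.array(off)/1000)+arm),[(np.round(m['position'],1),round(m['conf'],2)) for m in finder.mark_of(n,k)])
cv2.imwrite('pics/end.png',np.vstack(A))
E
```

```text
time: 19.65
ee_pos: [0.594, 0.0581, 0.1715]
tcp_rot: [179.7, 35.2, 173.3]
wrist_force: [1.4, 0.5, 0.9]
opening: 0.0343
grasp_force: 0.0
time: 20.4
ee_pos: [0.5935, 0.3034, 0.2113]
tcp_rot: [179.8, 35.1, 173.6]
wrist_force: [-0.0, -1.2, -0.8]
opening: 0.0342
grasp_force: 0.0
scene rack_plate pred [378.71 314.11] [(array([258.4, 196.4]), 0.84), (array([377.6, 312.8]), 0.76)]
scene rack_lip pred [384.65 309.27] [(array([256. , 181.5]), 0.98), (array([383.3, 306.3]), 0.82)]
scene rack_arm pred [359.62 295.67] [(array([412.1, 178.7]), 0.71), (array([291.7, 194.4]), 0.7), (array([362.7, 294.4]), 0.66)]
top rack_plate pred [340.51 142.89] [(array([327.1, 318.3]), 0.83), (array([340.3, 142.6]), 0.66), (array([335.2, 155.3]), 0.59)]
top rack_lip pred [341.93 134.53] [(array([335.8, 319.6]), 0.85), (array([343.3, 138.1]), 0.78)]
top rack_arm pred [337.5  167.76] [(array([338.8, 168.5]), 0.9), (array([302.6, 301.4]), 0.79)]
```

View pics/end.png

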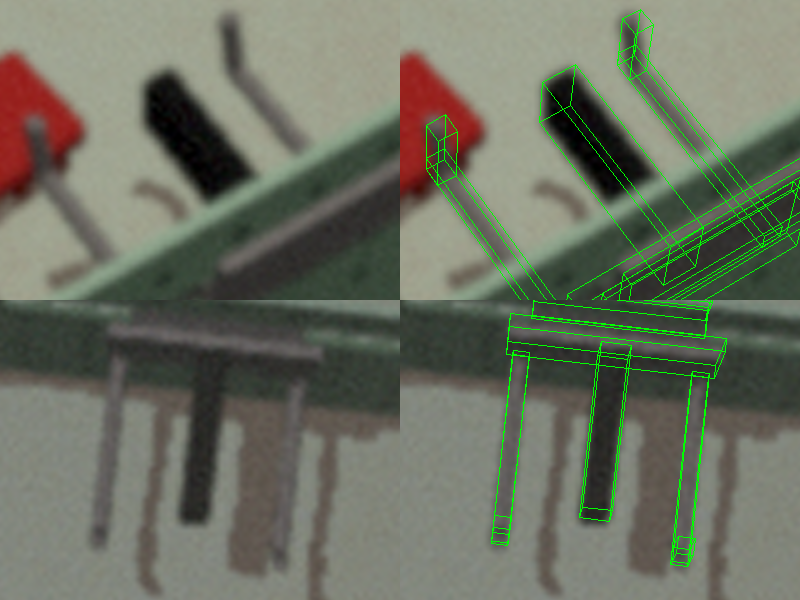

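The last picture shows the rack hanging. The lip is behind the sheet above the slot (scene (220,265)–(400,165)), and the hooks and arm match the home wireframe within 1–2 px in both views. The gripper is clear and the brush is untouched. The tongue also bottomed on the slot edge with 8.7 N before release. Handing in.

```bash
python3 -c "
from workcell import bot
print(bot.job_done())"
```

```text
the job is handed in; nothing more can be done
None
```

The middle-sized rack is hung in the slot, released and handed in at about 20.5 s. Final pictures show it within 1–2 px of fully home; the first grip closed on nothing, because the fingertips sit about 39 mm short of the reported TCP, and the second held.

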